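# Set the espresso caddy

## Robot

A 7-joint arm with a two-finger parallel gripper is mounted at the origin on the work surface. World frame = base frame: x ahead of the robot, y to its left, z up, the work surface at z = 0. Lengths are in m, angles in rad, forces in N, time in s.
With the tool pointing down it reaches from about 0.4 to 0.85 m from the base axis. Payload 10.4 kg.
Tool frame: the origin (TCP) lies at the very end of the fingers, on their centre line; the grasp point (between the pads) lies 19 mm behind it; z points along the fingers, y is the line along which they close (so a half turn about z gives the same grasp; the last joint's range is limited). The gripper opens to 85 mm and grips with 20 to 120 N. Pads are 22 mm wide; open, the fingers measure 114 mm over their backs; the gripper's body (76 mm by 85 mm) begins 54 mm behind the grasp point. The pads swing forward as they close: fully open they stand 13 mm farther back than shut.
Start: joints at [-1.227, 0.332, -0.065, 1.46, 0.022, 1.35, -0.088], TCP at [0.224, 0.583, 0.231] pointing down, gripper open.
Joint ranges: [-2.6, 2.6], [-0.5, 2.12], [-1.47, 1.34], [0.16, 2.42], [-1.27, 4.41], [0.06, 2.06], [-2.6, 2.6]. Speed limits (rad/s): [2.22, 2.22, 2.79, 2.79, 3.14, 3.14, 3.14].

## Interface

Orientations are given as a unit quaternion [x, y, z, w].
In Python, from workcell import * gives the robot as it stands.
- The arm moves only by the tool step_arm, never from a script. Its argument "commands" is one flat list of numbers, 7 for each row, row after row: the finger opening in mm, from 0 to 85.4, then the shift along the world's x, y, z as a fraction of full scale, then the turn, a rotation vector about the world's x, y, z as a fraction of full scale. A call has exactly 10 rows; each row is the pose to reach, as a shift and turn from the pose commanded when the call began, turning the shorter way round; what a row does not reach only later rows make up. Full scale, the value 1, is 0.6 m for a shift and pi rad for a turn. A row lasts 1/8 s, in which the tool goes at most 62.5 mm and 10.7 degrees, less where a joint would pass 70% of its speed; a pose out of reach is approached as far as the arm can. A call with a number of a shift or a turn outside -1 to 1 is refused whole. A call with a gripper value outside its range is refused whole. The fingers move at their own pace and stop on an object; "squeeze" is the grip in N (left out, the last holds). Time passes only in rows, so rows that repeat a pose let the fingers close, or fill a call up. It gives the time, the measured TCP pose, the force, the opening and the grip force at its end, in the units of the state.
- get_obs(): the state, without advancing time (a new reading comes with each control period).
- camera(name): name is "scene" or "side" or "wrist"; returns the picture (384x512x3 uint8, red, green, blue); there is no depth.
- camera_params(name): a dict with "mtx" (3x3 intrinsics, pixels), "extrinsics" (4x4, takes a point from world to camera coordinates); the wrist camera has in their place "tool_from_camera" (4x4, takes a point from camera to tool coordinates, whose origin is the TCP and whose axes are the flange's). Camera axes: x right, y down, z forward; pixel columns grow to the right and rows downward; lengths in m; the calibration is good to about 2 mm. A picture is of the moment at which its call begins: read the wrist's pose just before it. camera_params takes no time and is no camera call.
- hand_in(): hands the job in; it is judged then, once.
The state is a dict: "clock": time; "joint_pos": joint angles; "joint_velocities": joint speeds; "tau": joint torques, N m; "position": TCP position; "ee_rot": TCP orientation; "ft_force": force on the tool from outside, world axes, zero at the start; "torque": the same for the moment, N m; "grip_width": opening from 0.0 (shut) to 1.0 (fully open); "grasp_force": force on a finger pad.
Only numpy, scipy, OpenCV 4.12 (cv2) and the standard library are available. Lean on these libraries where they do the work, as an engineer would, in place of code of your own. Each camera call takes 0.05 s, during which the arm holds its last target. There are 200 camera calls.

## Task

Gather the espresso kit into the low wooden caddy: stand the small blue cup, still upside down, in the round seat, lay the aluminium dosing ring flat in the square seat and stand the tamper upright inside that ring, and lay the small measuring scoop lengthwise in the long seat with its open side up. Leave the big blue cup and the long scoop where they are. Everything in the caddy ends released and at rest, sitting flat inside its seat's lip.

Things in the scene. Friction and masses are not known exactly. Their poses are not given: they have to be found in the camera images.
- cup_center (a point): small cobalt-blue espresso cup without handle, standing upside down (closed foot on top). 60 mm diameter over the lower two thirds, tapering to a 41 mm foot, 54 mm high, about 140 g. Point: on its axis, half-way up (27 mm over its underside); z up along the axis.
- big_cup_center (a point): look-alike, not to be moved: bigger cobalt-blue cup of the same form, upside down, 78 mm diameter, 68 mm high. Point: on its axis, 34 mm over its underside.
- ring_center (a point): plain aluminium dosing ring, open at both ends, 66 mm outside and 56 mm inside diameter, 30 mm high, about 90 g, lying flat. Point: on its axis, half-way up (15 mm); z along the axis.
- tamper_center (a point): small coffee tamper standing upright, 72 mm high, about 250 g: steel foot 40 mm diameter and 16 mm thick, thin neck, dark wooden knob 33 mm diameter whose straight part lies 46 to 64 mm over the underside. Point: on its axis, half-way up (36 mm over the underside); z up along the axis.
- scoop_center (a point): small steel measuring scoop, 104 mm long, 24 mm high, 60 g, standing on its bowl's flat bottom. Point: middle of the overall length, 12 mm over the underside; x along the handle towards the bowl, z up. Round open bowl, 40 mm diameter, 24 mm high, heavier part, centred 32 mm from the point along +x; flat handle 12 mm wide, 4 mm thick, level with the bowl's rim, ends at x = -52 mm.
- long_scoop_center (a point): look-alike, not to be moved: longer steel scoop of the same form, 140 mm long, 30 mm high, bowl 52 mm diameter centred 44 mm from the point along +x. Point: middle of the overall length, 15 mm over the underside.
- caddy: fixed low dark-wood tray that holds the three seats, 154 mm along its x by 296 mm along its y, rim 20 mm over the table (8 mm over the seats' pads). Origin: centre of its underside. The seats lie side by side in it along y, 94 mm apart, in any order, all with the caddy's yaw.
- round_seat: round seat in the caddy (fixed): a cork pad, 140 mm along its x by 92 mm along its y, with a round aluminium lip of 76 mm inside diameter that rises 4 mm over the pad. Origin: centre of the pad's underside, 6 mm over the table; the pad's upper face, on which things stand, is 6 mm above the origin.
- square_seat: square seat of the caddy (fixed), pad as for the round seat, with a square aluminium lip 80 by 80 mm inside, 4 mm over the pad. Origin: centre of the pad's underside, pad face 6 mm above it.
- long_seat: long seat of the caddy (fixed), pad as for the round seat, with an oblong aluminium lip 120 mm (along its x) by 52 mm (along its y) inside, 4 mm over the pad. Origin: centre of the pad's underside, pad face 6 mm above it. The scoop may lie either way round along x.
There are look-alikes about, which are no part of the job. What is shaped like the part that bears scoop_center but red or yellow is not meant.

How it is judged:
At the end, for the whole second after the job is handed in: Each on its pad within 6 mm, at rest, level within 6 degrees: cup and ring within 14 mm of the round and square seat centres, tamper within 13 mm of the ring's axis, scoop within 16 mm of the long seat's centre and 20 degrees along it; big cup and long scoop moved under 20 mm (horizontal distance between cup_center and round_seat below 0.014 m and z of cup_center in the frame of round_seat below 0.039 m and angle between each of cup_center, tamper_center, scoop_center's own z axis and vertical below 0.12 rad and horizontal distance between ring_center and square_seat below 0.014 m and z of ring_center in the frame of square_seat below 0.025 m and angle between the z axis of ring_center and the z axis of square_seat, either way round below 0.1 rad and horizontal distance between tamper_center and ring_center below 0.013 m and z of tamper_center in the frame of square_seat below 0.047 m and horizontal distance between scoop_center and long_seat below 0.016 m and z of scoop_center in the frame of long_seat below 0.023 m and angle between the x axis of scoop_center and the x axis of long_seat, either way round below 0.35 rad and distance of each of big_cup_center, long_scoop_center from where it was at the start of the episode below 0.02 m and linear speed of each of cup, ring, tamper, scoop below 0.02 m/s); the robot touches nothing.
It fails at once if the big cup is moved more than 20 mm (distance of big_cup_center from where it was at the start of the episode above 0.02 m).
It fails at once if the long scoop is moved more than 20 mm (distance of long_scoop_center from where it was at the start of the episode above 0.02 m).
It also fails if it takes over 112 s, if anything falls off the work surface, if the arm or the gripper's body presses on something with over 40 N, if the wrist force passes 120 N, or if a joint passes its speed limit or range.

## Working session

There is one attempt and no reset: what is moved stays moved. The work goes in short steps, Python scripts to look and compute and a tool call to move; the robot and the scene stay as the last step left them, time stands still between calls to the robot, and variables do not carry over. Pictures are saved under pics/ and viewed, at most 14 in all, crops included, and the job is handed in when it is done.

Besides the shell and the picture viewer there is one more tool, called in YAML: its name, and indented under it one key for each argument. step_arm: Moves the arm, as the interface text tells. Its arguments: {"type":"object","properties":{"commands":{"type":"array","items":{"type":"number"}},"squeeze":{"type":"number"}},"required":["commands"]}

```bash
ls; mkdir -p pics; python3 - <<'E'
from workcell import *
import cv2
o=get_obs();print({k:o[k] for k in('clock','position','ee_rot','grip_width')})
for n in('scene','side','wrist'):
    cv2.imwrite(f'pics/{n}0.png',camera(n)[...,::-1]);print(n,camera_params(n))
a=cv2.imread('pics/scene0.png');cv2.imwrite('pics/s.png',cv2.resize(a,(800,600)))
a=cv2.imread('pics/side0.png');cv2.imwrite('pics/d.png',cv2.resize(a,(800,600)))
E
```

```text
pics
{'clock': 0.0, 'position': array([0.22402065, 0.58307924, 0.23051431]), 'ee_rot': array([ 1.82358916e-01,  9.83231782e-01, -6.93111245e-04, -9.18479322e-05]), 'grip_width': 1.0012126986074767}
scene {'mtx': array([[428.55511864,   0.        , 254.16799165],
       [  0.        , 428.55511864, 191.04656531],
       [  0.        ,   0.        ,   1.        ]]), 'extrinsics': array([[ 0.64356744,  0.76538681, -0.00199456, -0.2552029 ],
       [ 0.58453614, -0.49318001, -0.64427554, -0.25432431],
       [-0.49410368,  0.41346887, -0.76479085,  1.42161254],
       [ 0.        ,  0.        ,  0.        ,  1.        ]])}
side {'mtx': array([[376.50737161,   0.        , 248.69695837],
       [  0.        , 376.50737161, 194.06242042],
       [  0.        ,   0.        ,   1.        ]]), 'extrinsics': array([[ 0.86199999, -0.50671779,  0.01389613, -0.41866375],
       [-0.34543588, -0.60725741, -0.7154806 ,  0.1803782 ],
       [ 0.37098528,  0.61194405, -0.69849439,  0.88794847],
       [ 0.        ,  0.        ,  0.        ,  1.        ]])}
wrist {'mtx': array([[270.27644123,   0.        , 254.59166346],
       [  0.        , 270.27644123, 193.22071319],
       [  0.        ,   0.        ,   1.        ]]), 'tool_from_camera': array([[ 1.39155913e-05, -9.48684934e-01, -3.16222857e-01,
         8.10426868e-02],
       [ 9.99999637e-01, -2.56321500e-04,  8.12983393e-04,
        -1.01385204e-04],
       [-8.52319813e-04, -3.16222754e-01,  9.48684586e-01,
        -1.43371252e-01],
       [ 0.00000000e+00,  0.00000000e+00,  0.00000000e+00,
         1.00000000e+00]])}
```

View pics/s.png

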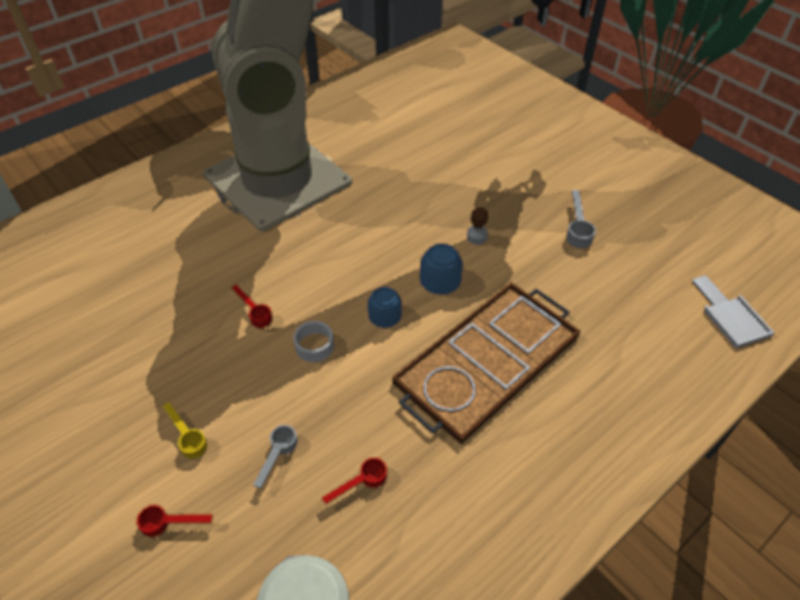

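View pics/d.png

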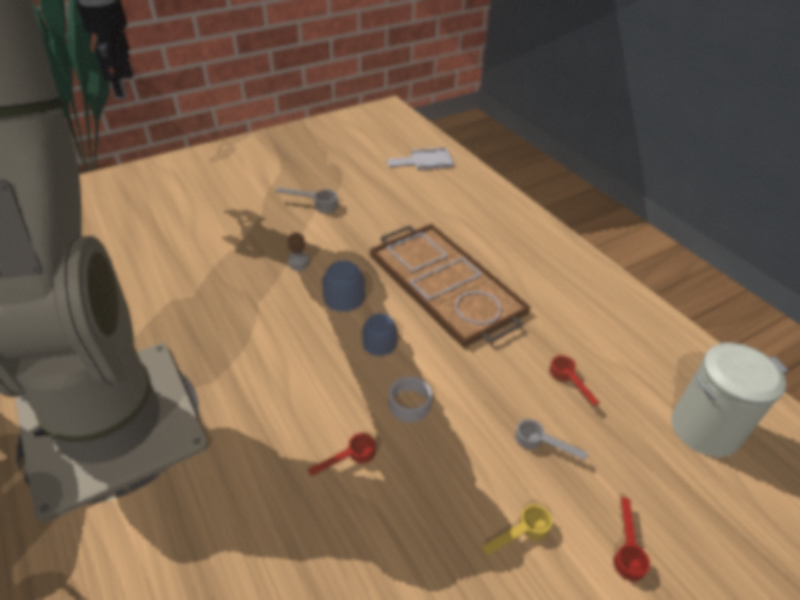

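Both overviews show the same things. Scene pixels in the 800x600 picture:
- **Cups:** (384,306) is small and (441,268) is big.
- **Steel scoops:** A is at (275,455) and B at (580,220). There are also red and yellow scoops at (255,305), (187,432), (170,518) and (358,480).
- **Ring and tamper:** the ring is at (314,341) and the tamper at (479,225).
- **Caddy:** the seats run round (449,388), long (489,355), square (525,323).

I'll measure these and look at both steel scoops in a crop.

```bash
cat > h.py <<'E'
from workcell import *
import numpy as np, cv2
from scipy.spatial.transform import Rotation as R
def cam(name,o=None):
    p=camera_params(name)
    if name!='wrist': return p['mtx'],np.linalg.inv(p['extrinsics'])
    T=np.eye(4);T[:3,:3]=R.from_quat(o['ee_rot']).as_matrix();T[:3,3]=o['position']
    return p['mtx'],T@p['tool_from_camera']
def plane(c,uv,z,s=1.5625):
    K,T=c;u=(np.array(uv,float)+.5)/s-.5
    d=T[:3,:3]@np.linalg.solve(K,[u[0],u[1],1]);return (T[:3,3]+d*(z-T[2,3])/d[2])
def project(c,P,s=1.5625):
    K,T=c;q=K@(np.linalg.inv(T)@np.append(P,1))[:3];return (q[:2]/q[2]+.5)*s-.5
E
python3 - <<'E'
from h import *
S=cam('scene');D=cam('side')
L={'cup top':(.054,(384,293),(379,319)),'bigtop':(.068,(441,250),(344,267)),
'ring top':(.03,(314,333),(411,391)),'tamper top':(.07,(480,209),(296,237)),
'A bowl':(.024,(284,436),(529,433)),'A end':(.024,(259,486),(587,459)),
'B bowl':(.03,(581,231),(327,197)),'B end':(.03,(576,192),(278,190)),
'round':(.014,(449,388),(478,306)),'long':(.014,(489,355),(446,278)),'square':(.014,(525,323),(417,251))}
for k,(z,a,b) in L.items(): print(k,plane(S,a,z).round(3)[:2],plane(D,b,z).round(3)[:2])
for p in[(393,380),(462,439),(579,333),(513,286)]:print('corner',plane(S,p,.02).round(3)[:2])
a=cv2.imread('pics/scene0.png')
f=lambda x,y:cv2.resize(a[y:y+70,x:x+70],(400,400),interpolation=cv2.INTER_CUBIC)
cv2.imwrite('pics/crop.png',np.hstack([f(142,257),f(335,107)]))
E
```

```text
cup top [ 0.429 -0.057] [ 0.433 -0.055]
bigtop [0.426 0.077] [0.436 0.076]
ring top [ 0.406 -0.19 ] [ 0.411 -0.193]
tamper top [0.396 0.203] [0.397 0.195]
A bowl [ 0.531 -0.335] [ 0.523 -0.339]
A end [ 0.574 -0.406] [ 0.566 -0.413]
B bowl [0.535 0.341] [0.53  0.339]
B end [0.455 0.42 ] [0.448 0.416]
round [ 0.624 -0.083] [ 0.624 -0.082]
long [0.619 0.011] [0.616 0.009]
square [0.611 0.106] [0.612 0.104]
corner [ 0.557 -0.144]
corner [ 0.705 -0.133]
corner [0.688 0.156]
corner [0.543 0.148]
```

View pics/crop.png

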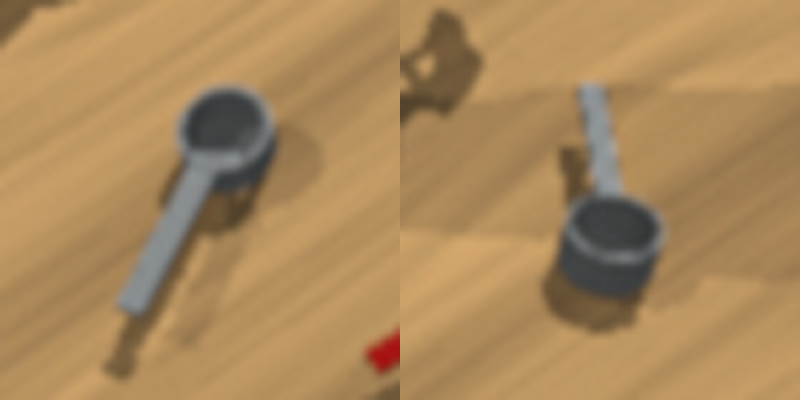

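A's bowl centre to handle end is 84 mm and B's is 112 mm, so A (left crop) is the small scoop and B is the long one. The small cup is the one at (0.43,-0.056). Now I'll move towards the ring by way of the middle, turning the fingers' closing line along the caddy's x.

step_arm:
  commands: [85,0.377,-0.722,0.03,0,0,-0.367,85,0.377,-0.722,0.03,0,0,-0.367,85,0.377,-0.722,0.03,0,0,-0.367,85,0.377,-0.722,0.03,0,0,-0.367,85,0.377,-0.722,0.03,0,0,-0.367,85,0.377,-0.722,0.03,0,0,-0.367,85,0.377,-0.722,0.03,0,0,-0.367,85,0.377,-0.722,0.03,0,0,-0.367,85,0.377,-0.722,0.03,0,0,-0.367,85,0.377,-0.722,0.03,0,0,-0.367]

```text
clock: 1.4
position: [0.45, 0.1508, 0.2492]
ee_rot: [0.689, 0.725, -0.0, -0.0]
ft_force: [-0.3, 0.2, 0.2]
grip_width: 0.995
grasp_force: 0.0
```

```bash
cat > w.py <<'E'
from h import *
import sys,pickle
o=get_obs();im=camera('wrist')[...,::-1]
pickle.dump(o,open('o.pkl','wb'));cv2.imwrite(f'pics/{sys.argv[1]}.png',cv2.resize(im,(800,600),interpolation=cv2.INTER_CUBIC))
E
python3 w.py w1
```

```text
(no output)
```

View pics/w1.png

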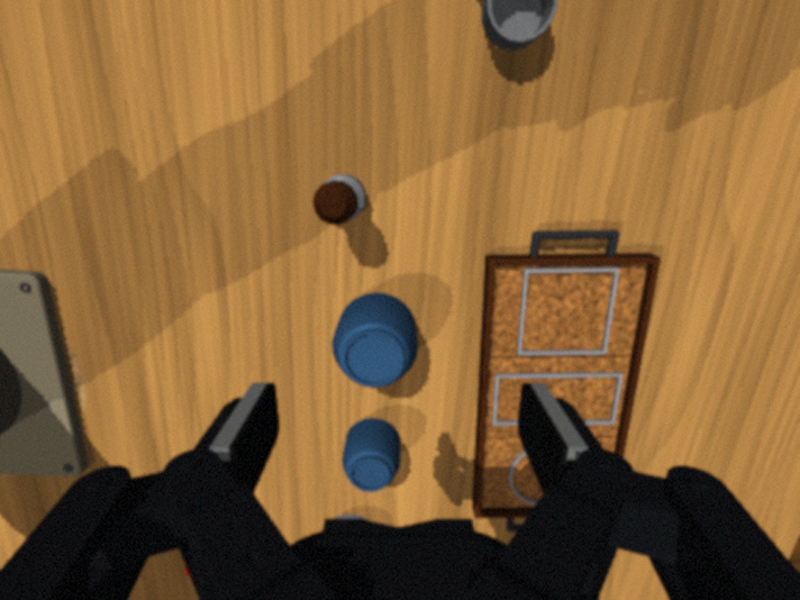

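The wrist view shows the tamper knob at (336,202), the big cup's foot at (376,353) and the small cup's foot at (372,472). The square lip corners are (523,269)–(606,354) and the long lip corners (495,374)–(617,425).

```bash
python3 - <<'E'
from h import *
import pickle
o=pickle.load(open('o.pkl','rb'));W=cam('wrist',o)
print('tamper',plane(W,(336,202),.072),'foot',plane(W,(347,193),.012),'cup',plane(W,(372,472),.054),'big',plane(W,(376,353),.068))
for n,c in{'sq':[(523,269),(619,270),(607,354),(518,353)],'long':[(495,374),(621,374),(617,425),(496,425)]}.items():
    q=np.array([plane(W,p,.016)[:2] for p in c]);v=(q[1]+q[2]-q[0]-q[3])/2
    print(n,q.mean(0).round(4),'size',np.linalg.norm(v).round(3),'yaw',np.arctan2(v[1],v[0]).round(3))
E
```

```text
tamper [0.40152133 0.20120653 0.072     ] foot [0.40274631 0.20366912 0.012     ] cup [ 0.43536929 -0.05615521  0.054     ] big [0.43529079 0.07799832 0.068     ]
sq [0.6125 0.1043] size 0.088 yaw 0.04
long [0.6196 0.0103] size 0.126 yaw 0.051
```

step_arm:
  commands: [85,-0.069,-0.57,-0.08,0,0,0,85,-0.069,-0.57,-0.08,0,0,0,85,-0.069,-0.57,-0.08,0,0,0,85,-0.069,-0.57,-0.08,0,0,0,85,-0.069,-0.57,-0.08,0,0,0,85,-0.069,-0.57,-0.08,0,0,0,85,-0.069,-0.57,-0.08,0,0,0,85,-0.069,-0.57,-0.08,0,0,0,85,-0.069,-0.57,-0.08,0,0,0,85,-0.069,-0.57,-0.08,0,0,0]

```text
clock: 2.7
position: [0.4093, -0.1908, 0.2014]
ee_rot: [0.688, 0.726, 0.0, 0.0]
ft_force: [0.4, 0.2, -0.4]
grip_width: 0.996
grasp_force: 0.0
```

```bash
python3 w.py w2
```

```text
(no output)
```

View pics/w2.png

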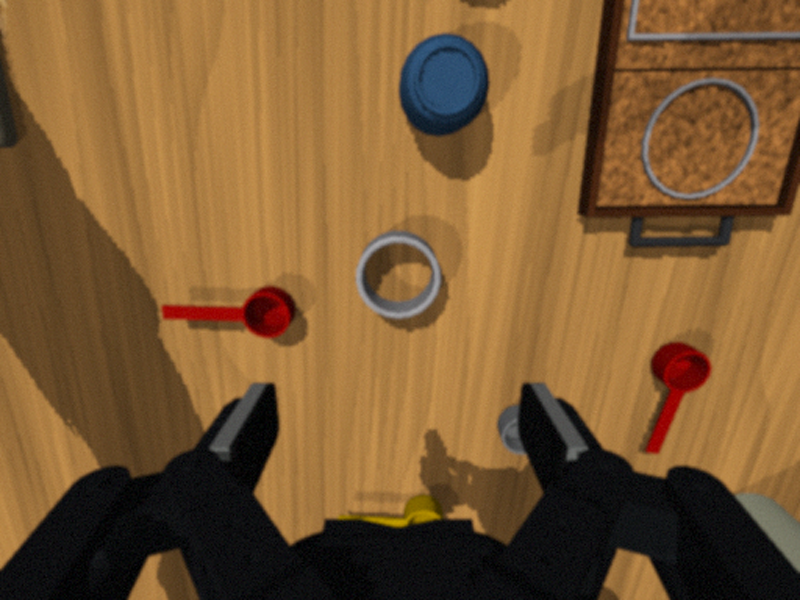

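The ring's rim centre is at (399,274), the round lip at (700,139) and the small cup's foot at (447,79).

```bash
python3 - <<'E'
from h import *
import pickle
o=pickle.load(open('o.pkl','rb'));W=cam('wrist',o)
print('ring',plane(W,(399,274),.03),'round',plane(W,(700,139),.016),'cup',plane(W,(447,79),.054),get_obs()['position'])
E
```

```text
ring [ 0.4103478 -0.191479   0.03     ] round [ 0.62375786 -0.08250091  0.016     ] cup [ 0.43290058 -0.05978846  0.054     ] [ 0.40919081 -0.19106606  0.20140683]
```

step_arm:
  commands: [85,0.002,0,-0.2,0,0,0,85,0.002,0,-0.29,0,0,0,85,0.002,0,-0.328,0,0,0,85,0.002,0,-0.328,0,0,0,85,0.002,0,-0.328,0,0,0,55,0.002,0,-0.328,0,0,0,55,0.002,0,-0.328,0,0,0,55,0.002,0,-0.328,0,0,0,55,0.002,0,-0.328,0,0,0,55,0.002,0,-0.328,0,0,0]
  squeeze: 40

```text
clock: 4.0
position: [0.4121, -0.1918, 0.0072]
ee_rot: [0.689, 0.725, 0.002, 0.001]
ft_force: [-4.2, 1.0, 15.5]
grip_width: 0.744
grasp_force: 40.2
```

The 15 N upward suggests the fingertips touch the table, since they swing forward as they close. They need to clear the lip at release, so I'll regrip about 10 mm higher.

step_arm:
  commands: [85,0,0,0,0,0,0,85,0,0,0.01,0,0,0,85,0,0,0.02,0,0,0,85,0,0,0.02,0,0,0,55,0,0,0.02,0,0,0,55,0,0,0.02,0,0,0,55,0,0,0.02,0,0,0,55,0,0,0.02,0,0,0,55,0,0,0.02,0,0,0,55,0,0,0.02,0,0,0]

```text
clock: 5.25
position: [0.4102, -0.1917, 0.0168]
ee_rot: [0.689, 0.725, 0.0, -0.0]
ft_force: [-2.8, 1.6, 11.5]
grip_width: 0.744
grasp_force: 41.3
```

step_arm:
  commands: [55,0,0,0.1,0,0,0,55,0,0,0.2,0,0,0,55,0.1,0.12,0.2,0,0,0,55,0.2,0.24,0.2,0,0,0,55,0.28,0.36,0.2,0,0,0,55,0.335,0.44,0.2,0,0,0,55,0.336,0.494,0.2,0,0,0,55,0.336,0.494,0.2,0,0,0,55,0.336,0.494,0.1,0,0,0,55,0.336,0.494,0.1,0,0,0]

```text
clock: 6.5
position: [0.6084, 0.1044, 0.0722]
ee_rot: [0.689, 0.725, -0.004, -0.002]
ft_force: [-0.2, -0.4, -0.4]
grip_width: 0.739
grasp_force: 46.5
```

step_arm:
  commands: [55,0,0,-0.03,0,0,0,55,0,0,-0.05,0,0,0,55,0,0,-0.07,0,0,0,55,0,0,-0.079,0,0,0,55,0,0,-0.079,0,0,0,55,0,0,-0.079,0,0,0,55,0,0,-0.079,0,0,0,55,0,0,-0.079,0,0,0,55,0,0,-0.079,0,0,0,55,0,0,-0.079,0,0,0]

```text
clock: 7.75
position: [0.6117, 0.1046, 0.0291]
ee_rot: [0.689, 0.725, 0.0, 0.0]
ft_force: [-0.1, 0.8, -0.8]
grip_width: 0.737
grasp_force: 46.5
```

step_arm:
  commands: [75,0,0,-0.001,0,0,0,85,0,0,-0.001,0,0,0,85,0,0,-0.001,0,0,0,85,0,0,-0.001,0,0,0,85,0,0,0.05,0,0,0,85,0,0,0.15,0,0,0,85,0,0,0.25,0,0,0,85,-0.1,0.06,0.25,0,0,0,85,-0.25,0.12,0.25,0,0,0,85,-0.25,0.12,0.25,0,0,0]

```text
clock: 9.0
position: [0.4594, 0.1778, 0.1789]
ee_rot: [0.688, 0.726, 0.0, -0.0]
ft_force: [0.4, -0.2, 0.5]
grip_width: 0.993
grasp_force: 0.0
```

```bash
python3 w.py w3
```

```text
(no output)
```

View pics/w3.png

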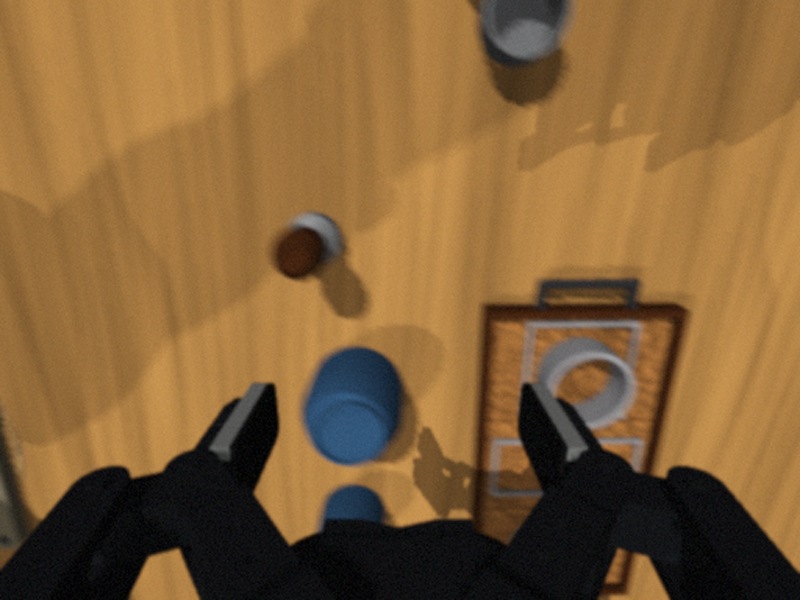

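The ring lies flat inside the square lip, with its rim centre at (591,385) and slight motion blur. The tamper knob is at (300,252) and its foot at (318,238).

```bash
python3 - <<'E'
from h import *
import pickle
o=pickle.load(open('o.pkl','rb'));W=cam('wrist',o)
print('ring',plane(W,(591,385),.042),'tamper',plane(W,(299,252),.072),get_obs()['position'])
E
```

```text
ring [0.60778715 0.10835553 0.042     ] tamper [0.39857395 0.20438947 0.072     ] [0.45599799 0.17970149 0.17862825]
```

step_arm:
  commands: [85,-0.05,0.02,0,0,0,0,85,-0.102,0.042,0,0,0,0,70,-0.102,0.042,0,0,0,0,60,-0.102,0.042,-0.03,0,0,0,60,-0.102,0.042,-0.06,0,0,0,60,-0.102,0.042,-0.1,0,0,0,60,-0.102,0.042,-0.1,0,0,0,60,-0.102,0.042,-0.1,0,0,0,60,-0.102,0.042,-0.1,0,0,0,60,-0.102,0.042,-0.1,0,0,0]

```text
clock: 10.3
position: [0.4009, 0.202, 0.1197]
ee_rot: [0.689, 0.725, 0.001, -0.0]
ft_force: [0.8, -1.1, 0.2]
grip_width: 0.703
grasp_force: 0.0
```

step_arm:
  commands: [60,0,0,-0.07,0,0,0,60,0,0,-0.12,0,0,0,60,0,0,-0.141,0,0,0,60,0,0,-0.141,0,0,0,25,0,0,-0.141,0,0,0,25,0,0,-0.141,0,0,0,25,0,0,-0.141,0,0,0,25,0,0,-0.141,0,0,0,25,0,0,-0.141,0,0,0,25,0,0,-0.141,0,0,0]

```text
clock: 11.55
position: [0.401, 0.2025, 0.0356]
ee_rot: [0.689, 0.725, 0.001, -0.0]
ft_force: [-2.6, -0.1, 6.5]
grip_width: 0.37
grasp_force: 39.0
```

step_arm:
  commands: [25,0,0,0.08,0,0,0,25,0,0,0.16,0,0,0,25,0.05,0,0.22,0,0,0,25,0.1,0.05,0.25,0,0,0,25,0.14,0.08,0.25,0,0,0,25,0.14,0.08,0.25,0,0,0,25,0.14,0.08,0.25,0,0,0,25,0.14,0.08,0.25,0,0,0,25,0.14,0.08,0.25,0,0,0,25,0.14,0.08,0.25,0,0,0]

```text
clock: 12.8
position: [0.4844, 0.2498, 0.1847]
ee_rot: [0.689, 0.725, 0.0, -0.0]
ft_force: [-0.2, -0.8, -2.4]
grip_width: 0.37
grasp_force: 41.9
```

```bash
python3 w.py w4
```

```text
(no output)
```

View pics/w4.png

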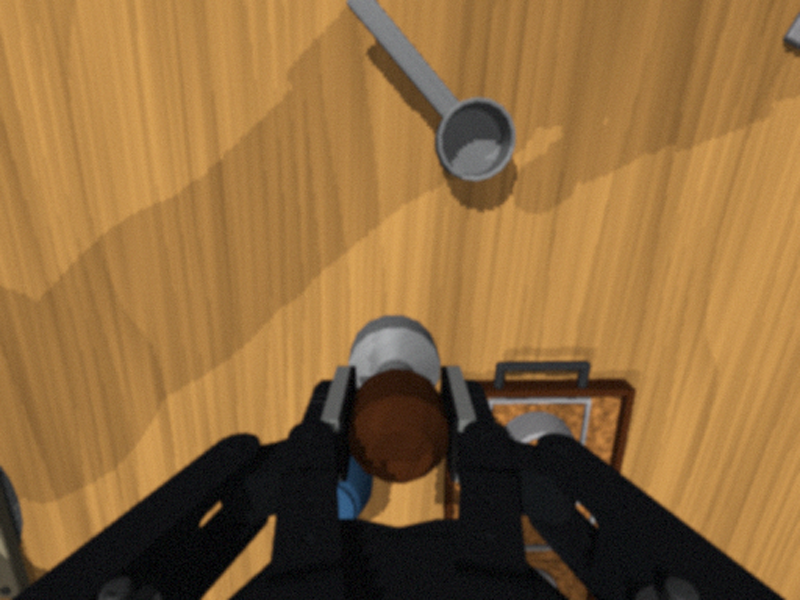

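The tamper is held upright, knob at (399,425) and foot at (395,355), but the fingers hide the ring. I'll check the ring in enlarged crops from the fixed cameras.

```bash
python3 - <<'E'
from h import *
import pickle
o=pickle.load(open('o.pkl','rb'));W=cam('wrist',o)
print('knob vs tcp',plane(W,(400,430),.221)-o['position'])
out=[]
for n in('scene','side'):
    im=camera(n)[...,::-1];c=project(cam(n),[.611,.105,.042],1).round().astype(int);x,y=c-25;print(n,x,y)
    out.append(cv2.resize(im[y:y+50,x:x+50],(400,400),interpolation=cv2.INTER_CUBIC))
cv2.imwrite('pics/r1.png',np.hstack(out))
E
```

```text
knob vs tcp [0.00054551 0.00552918 0.03631444]
scene 312 175
side 242 128
```

View pics/r1.png

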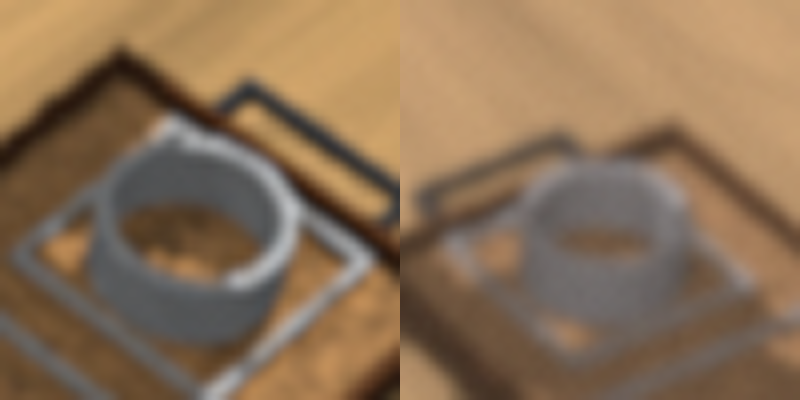

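In both crops the ring lies flat, at crop (198,207) in the scene view and (207,217) in the side view. The square lip's centre is at about (189,259) in the scene crop.

```bash
python3 - <<'E'
from h import *
g=lambda n,x,y,u,v,z:print(n,plane(cam(n),(x+u/8-.5,y+v/8-.5),z,1))
g('scene',312,175,198,207,.042);g('scene',312,175,189,259,.016);g('side',242,128,207,217,.042)
E
```

```text
scene [0.61048013 0.10311914 0.042     ]
scene [0.61193903 0.10262699 0.016     ]
side [0.60889823 0.09866269 0.042     ]
```

step_arm:
  commands: [25,0.07,-0.08,0,0,0,0,25,0.14,-0.16,0,0,0,0,25,0.21,-0.246,0,0,0,0,25,0.21,-0.246,-0.07,0,0,0,25,0.21,-0.246,-0.13,0,0,0,25,0.21,-0.246,-0.13,0,0,0,25,0.21,-0.246,-0.13,0,0,0,25,0.21,-0.246,-0.13,0,0,0,25,0.21,-0.246,-0.13,0,0,0,25,0.21,-0.246,-0.13,0,0,0]

```text
clock: 14.2
position: [0.6107, 0.1024, 0.1071]
ee_rot: [0.689, 0.725, 0.0, 0.0]
ft_force: [-0.0, 0.1, -2.5]
grip_width: 0.371
grasp_force: 42.0
```

step_arm:
  commands: [25,0,0,-0.02,0,0,0,25,0,0,-0.035,0,0,0,25,0,0,-0.05,0,0,0,25,0,0,-0.065,0,0,0,25,0,0,-0.08,0,0,0,25,0,0,-0.09,0,0,0,25,0,0,-0.095,0,0,0,25,0,0,-0.095,0,0,0,25,0,0,-0.095,0,0,0,25,0,0,-0.095,0,0,0]

```text
clock: 15.45
position: [0.6107, 0.1023, 0.0498]
ee_rot: [0.689, 0.725, 0.0, 0.0]
ft_force: [-0.1, 0.3, -3.0]
grip_width: 0.368
grasp_force: 41.9
```

step_arm:
  commands: [25,0,0,-0.002,0,0,0,25,0,0,-0.002,0,0,0,60,0,0,-0.002,0,0,0,60,0,0,-0.002,0,0,0,60,0,0,-0.002,0,0,0,60,0,0,-0.002,0,0,0,60,0,0,0.05,0,0,0,75,0,0,0.12,0,0,0,85,0,0,0.2,0,0,0,85,0,0,0.22,0,0,0]

```text
clock: 16.7
position: [0.6119, 0.1021, 0.1848]
ee_rot: [0.689, 0.725, 0.002, 0.001]
ft_force: [0.9, -0.0, -0.7]
grip_width: 0.994
grasp_force: 0.0
```

step_arm:
  commands: [85,-0.1,-0.09,0,0,0,0,85,-0.2,-0.18,0,0,0,0,85,-0.295,-0.26,0,0,0,0,85,-0.295,-0.266,0,0,0,0,85,-0.295,-0.266,0,0,0,0,85,-0.295,-0.266,0,0,0,0,85,-0.295,-0.266,0,0,0,0,85,-0.295,-0.266,0,0,0,0,85,-0.295,-0.266,0,0,0,0,85,-0.295,-0.266,0,0,0,0]

```text
clock: 17.95
position: [0.4336, -0.0573, 0.1814]
ee_rot: [0.689, 0.725, -0.0, 0.0]
ft_force: [-0.7, 0.3, 0.6]
grip_width: 0.997
grasp_force: 0.0
```

```bash
python3 w.py w5
```

```text
(no output)
```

View pics/w5.png

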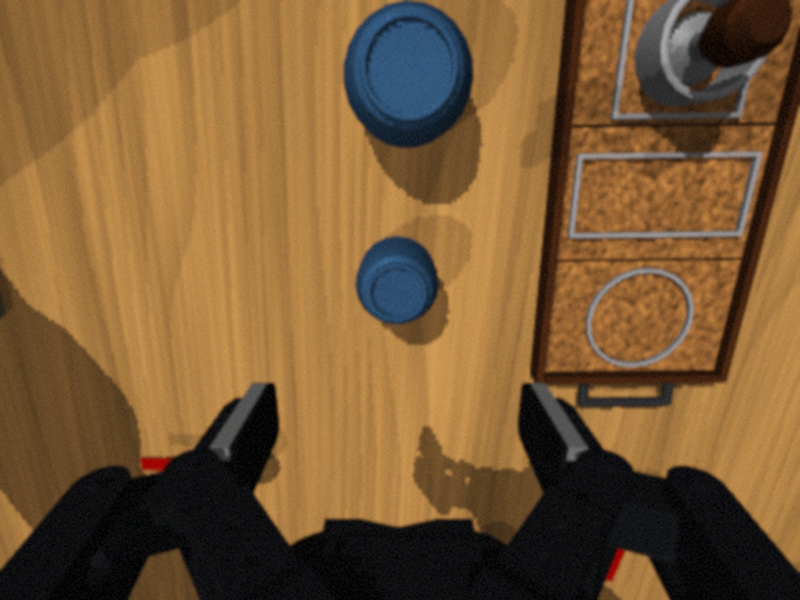

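The tamper stands in the ring at upper right. The cup's foot is at (398,291), the round lip at (640,317), and the long lip corners run from (580,157) to (741,234).

```bash
python3 - <<'E'
from h import *
import pickle
o=pickle.load(open('o.pkl','rb'));W=cam('wrist',o)
print('cup',plane(W,(398,291),.054),'round',plane(W,(640,317),.016))
print('long',np.mean([plane(W,p,.016) for p in[(580,156),(761,154),(741,235),(571,238)]],0),o['position'])
E
```

```text
cup [ 0.43384    -0.05844172  0.054     ] round [ 0.6239494  -0.08148182  0.016     ]
long [0.6191265  0.00948566 0.016     ] [ 0.43358494 -0.05734113  0.18144152]
```

step_arm:
  commands: [85,0,-0.002,-0.1,0,0,0,85,0,-0.002,-0.2,0,0,0,85,0,-0.002,-0.27,0,0,0,85,0,-0.002,-0.291,0,0,0,85,0,-0.002,-0.291,0,0,0,50,0,-0.002,-0.291,0,0,0,50,0,-0.002,-0.291,0,0,0,50,0,-0.002,-0.291,0,0,0,50,0,-0.002,-0.291,0,0,0,50,0,-0.002,-0.291,0,0,0]

```text
clock: 19.25
position: [0.4342, -0.0583, 0.0081]
ee_rot: [0.689, 0.725, 0.001, -0.0]
ft_force: [-3.6, -0.3, 11.8]
grip_width: 0.685
grasp_force: 40.5
```

step_arm:
  commands: [50,0,0,0.08,0,0,0,50,0,0,0.15,0,0,0,50,0.1,-0.01,0.15,0,0,0,50,0.2,-0.02,0.15,0,0,0,50,0.28,-0.03,0.15,0,0,0,50,0.317,-0.039,0.15,0,0,0,50,0.317,-0.039,0.1,0,0,0,50,0.317,-0.039,0.07,0,0,0,50,0.317,-0.039,0.07,0,0,0,50,0.317,-0.039,0.07,0,0,0]

```text
clock: 20.5
position: [0.6241, -0.0817, 0.0502]
ee_rot: [0.689, 0.725, 0.001, 0.0]
ft_force: [0.4, -0.4, -2.3]
grip_width: 0.685
grasp_force: 45.4
```

step_arm:
  commands: [50,0,0,0,0,0,0,50,0,0,-0.01,0,0,0,50,0,0,-0.02,0,0,0,50,0,0,-0.03,0,0,0,50,0,0,-0.04,0,0,0,50,0,0,-0.047,0,0,0,50,0,0,-0.047,0,0,0,50,0,0,-0.047,0,0,0,50,0,0,-0.047,0,0,0,50,0,0,-0.047,0,0,0]

```text
clock: 21.75
position: [0.6237, -0.0819, 0.0207]
ee_rot: [0.689, 0.725, 0.0, 0.0]
ft_force: [1.0, -0.4, -0.8]
grip_width: 0.684
grasp_force: 45.4
```

step_arm:
  commands: [50,0,0,-0.001,0,0,0,85,0,0,-0.001,0,0,0,85,0,0,-0.001,0,0,0,85,0,0,-0.001,0,0,0,85,0,0,-0.001,0,0,0,85,0,0,0.05,0,0,0,85,0,0,0.12,0,0,0,85,0,0,0.2,0,0,0,85,0,0,0.27,0,0,0,85,0,0,0.27,0,0,0]

```text
clock: 23.0
position: [0.6253, -0.0826, 0.1861]
ee_rot: [0.689, 0.725, 0.002, 0.002]
ft_force: [0.5, -0.2, -0.6]
grip_width: 0.996
grasp_force: 0.0
```

step_arm:
  commands: [85,-0.161,-0.425,0,0,0,0.156,85,-0.161,-0.425,0,0,0,0.156,85,-0.161,-0.425,0,0,0,0.156,85,-0.161,-0.425,0,0,0,0.156,85,-0.161,-0.425,0,0,0,0.156,85,-0.161,-0.425,0,0,0,0.156,85,-0.161,-0.425,0,0,0,0.156,85,-0.161,-0.425,0,0,0,0.156,85,-0.161,-0.425,0,0,0,0.156,85,-0.161,-0.425,0,0,0,0.156]

```text
clock: 24.25
position: [0.5275, -0.3364, 0.1827]
ee_rot: [0.492, 0.871, 0.0, 0.0]
ft_force: [0.3, -0.1, 0.3]
grip_width: 0.993
grasp_force: 0.0
```

```bash
python3 w.py w6
```

```text
(no output)
```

View pics/w6.png

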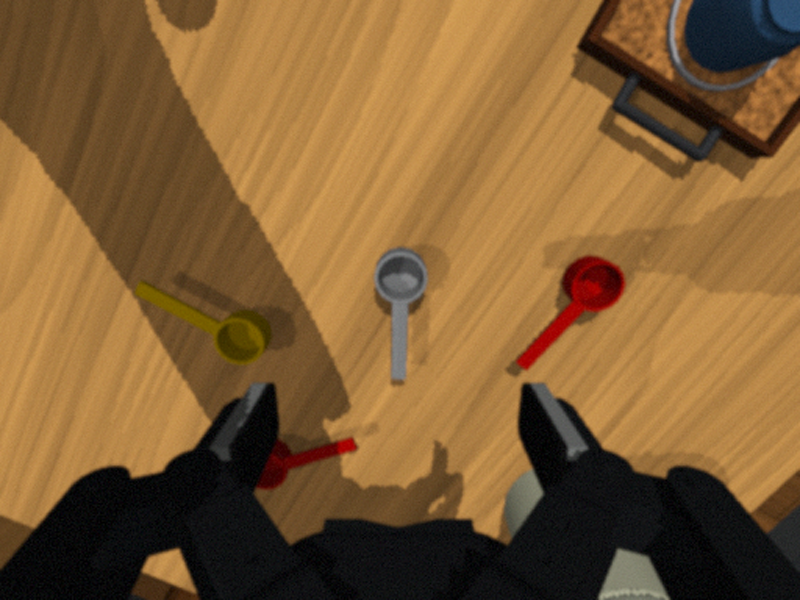

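The steel scoop A is aligned with the fingers, its bowl rim at (401,276) and its handle end at (398,381). The cup stands in the round seat at upper right.

```bash
python3 - <<'E'
from h import *
import pickle
o=pickle.load(open('o.pkl','rb'));W=cam('wrist',o)
b=plane(W,(401,276),.024);e=plane(W,(398,381),.022);v=b-e
print(b,e,np.linalg.norm(v),np.degrees(np.arctan2(v[1],v[0])),o['position'],np.degrees(2*np.arctan2(o['ee_rot'][1],o['ee_rot'][0])))
E
```

```text
[ 0.52910126 -0.33439835  0.024     ] [ 0.57272598 -0.41115954  0.022     ] 0.08831420118315417 119.61032435031113 [ 0.52745329 -0.33644243  0.18273424] 121.05052598447952
```

step_arm:
  commands: [70,0.004,0.002,-0.1,0,0,0,70,0.004,0.002,-0.2,0,0,0,70,0.004,0.002,-0.27,0,0,0,70,0.004,0.002,-0.293,0,0,0,70,0.004,0.002,-0.293,0,0,0,30,0.004,0.002,-0.293,0,0,0,30,0.004,0.002,-0.293,0,0,0,30,0.004,0.002,-0.293,0,0,0,30,0.004,0.002,-0.293,0,0,0,30,0.004,0.002,-0.293,0,0,0]

```text
clock: 25.55
position: [0.5306, -0.3364, 0.0091]
ee_rot: [0.492, 0.87, 0.0, 0.001]
ft_force: [-2.2, 1.6, 8.4]
grip_width: 0.451
grasp_force: 39.3
```

step_arm:
  commands: [30,0,0,0.07,0,0,0,30,0,0,0.14,0,0,0,30,0,0.02,0.22,0,0,0.04,30,0.02,0.1,0.22,0,0,0.09,30,0.04,0.2,0.22,0,0,0.14,30,0.05,0.29,0.22,0,0,0.19,30,0.06,0.38,0.22,0,0,0.24,30,0.08,0.47,0.22,0,0,0.29,30,0.094,0.574,0.22,0,0,0.347,30,0.094,0.574,0.22,0,0,0.347]

```text
clock: 26.8
position: [0.5866, 0.0152, 0.1396]
ee_rot: [-0.036, 0.999, 0.001, 0.001]
ft_force: [0.3, -0.7, -0.1]
grip_width: 0.447
grasp_force: 40.6
```

step_arm:
  commands: [30,0,0,0,0,0,0,30,0,0,0,0,0,0,30,0,0,-0.05,0,0,0,30,0,0,-0.1,0,0,0,30,0,0,-0.12,0,0,0,30,0,0,-0.12,0,0,0,30,0,0,-0.12,0,0,0,30,0,0,-0.12,0,0,0,30,0,0,-0.12,0,0,0,30,0,0,-0.12,0,0,0]

```text
clock: 28.05
position: [0.5861, 0.0087, 0.0672]
ee_rot: [-0.03, 1.0, 0.0, 0.0]
ft_force: [-0.5, 0.6, -1.0]
grip_width: 0.451
grasp_force: 40.6
```

```bash
python3 w.py w7
```

```text
(no output)
```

View pics/w7.png

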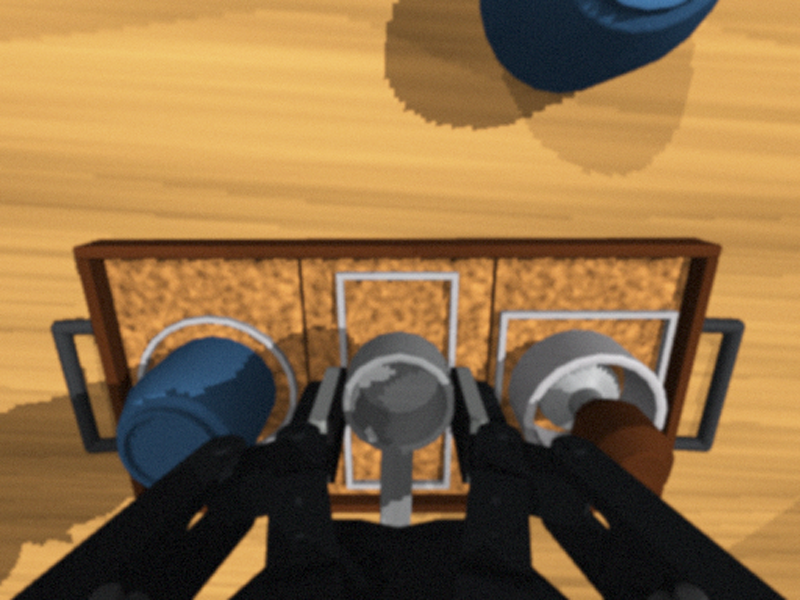

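The scoop hangs level between the long lip's sides. The cup stands inside the round lip and the tamper inside the ring. Lowering now.

step_arm:
  commands: [30,0,0,-0.02,0,0,0,30,0,0,-0.04,0,0,0,30,0,0,-0.055,0,0,0,30,0,0,-0.065,0,0,0,30,0,0,-0.072,0,0,0,30,0,0,-0.076,0,0,0,30,0,0,-0.076,0,0,0,30,0,0,-0.076,0,0,0,30,0,0,-0.076,0,0,0,30,0,0,-0.076,0,0,0]

```text
clock: 29.35
position: [0.586, 0.0087, 0.0214]
ee_rot: [-0.03, 1.0, 0.0, 0.0]
ft_force: [0.5, 0.3, -0.8]
grip_width: 0.448
grasp_force: 40.6
```

step_arm:
  commands: [30,0,0,-0.002,0,0,0,30,0,0,-0.002,0,0,0,45,0,0,-0.002,0,0,0,58,0,0,-0.002,0,0,0,58,0,0,-0.002,0,0,0,58,0,0,-0.002,0,0,0,58,0,0,0.03,0,0,0,58,0,0,0.08,0,0,0,58,0,0,0.15,0,0,0,58,0,0,0.25,0,0,0]

```text
clock: 30.6
position: [0.5851, 0.0085, 0.1731]
ee_rot: [-0.03, 1.0, -0.0, -0.001]
ft_force: [0.9, 0.6, 0.0]
grip_width: 0.681
grasp_force: 0.0
```

step_arm:
  commands: [58,-0.1,0,0.05,0,0,0,58,-0.1,0,0.05,0,0,0,58,-0.1,0,0.05,0,0,0,58,-0.1,0,0.05,0,0,0,58,-0.1,0,0.05,0,0,0,58,-0.1,0,0.05,0,0,0,58,-0.1,0,0.05,0,0,0,58,-0.1,0,0.05,0,0,0,58,-0.1,0,0.05,0,0,0,58,-0.1,0,0.05,0,0,0]

```text
clock: 31.85
position: [0.5259, 0.0086, 0.2013]
ee_rot: [-0.03, 1.0, 0.0, -0.0]
ft_force: [-0.1, -0.8, 0.2]
grip_width: 0.679
grasp_force: 0.0
```

```bash
python3 - <<'E'
from h import *
out=[]
for n in('scene','side'):
    im=camera(n)[...,::-1];c=project(cam(n),[.618,.01,.03],1).round().astype(int);x,y=c-65;print(n,x,y)
    out.append(cv2.resize(im[y:y+130,x:x+130],(400,400),interpolation=cv2.INTER_CUBIC))
cv2.imwrite('pics/r2.png',np.hstack(out))
E
```

```text
scene 248 158
side 221 108
```

View pics/r2.png

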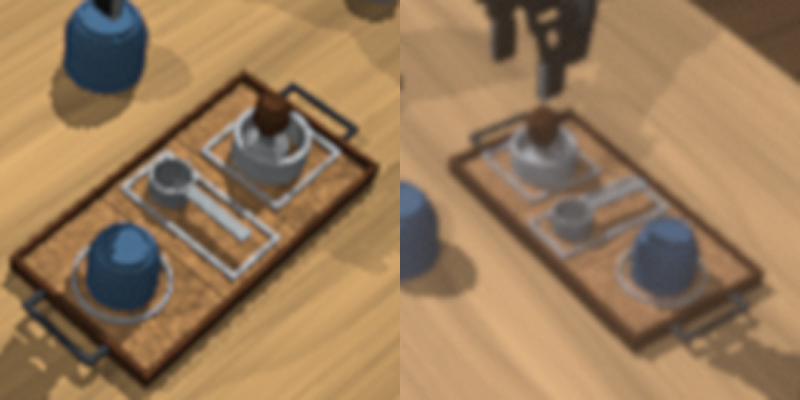

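Both crops show everything seated and released: scoop bowl at (170,175) and handle end at (245,234), cup in the round lip, tamper in the ring. I'll do one numerical check and hand in if it's within tolerance.

```bash
python3 - <<'E'
from h import *
k=130/400
g=lambda n,x,y,u,v,z:plane(cam(n),(x+u*k-.5,y+v*k-.5),z,1)
b=g('scene',248,158,170,175,.036);e=g('scene',248,158,245,234,.034);v=e-b
mid=e-v/np.linalg.norm(v)*.052
print(b,e,np.linalg.norm(v),'yaw',np.arctan2(v[1],v[0]),'centre',mid)
b=g('side',221,108,172,207,.036);e=g('side',221,108,240,183,.034);print('side',b,e)
print('knob',g('scene',248,158,272,106,.072),'side',g('side',221,108,144,121,.072))
ok=np.linalg.norm(mid[:2]-[.619,.0098])<.012 and abs(np.arctan2(v[1],v[0])-.05)<.25
print(ok)
if ok: print(hand_in())
E
```

```text
[0.58376818 0.00684498 0.036     ] [0.66518281 0.0126851  0.034     ] 0.0816483182663044 yaw 0.0716103046688881 centre [0.61333164 0.00896566 0.03527376]
side [0.58576177 0.01321192 0.036     ] [0.66363744 0.01188529 0.034     ]
knob [0.60446618 0.10195086 0.072     ] side [0.60710084 0.09896795 0.072     ]
True
the job is handed in; nothing more can be done
None
```

I gathered the whole kit into the caddy and handed the job in at about 32 s of the 112 s. The cup is in the round seat, the ring in the square seat with the tamper standing inside it, and the scoop is open side up in the long seat. The last pictures show everything released and seated, and I did not touch the big cup or the long scoop; the hand-in gave no verdict.

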